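Close a sweets box and lock its lid with the cross rod

TASK

Take the lacquered lid panel from its padded stand by its edges only - no finger may touch its glossy faces - and set it down gently and flat on the gift box, between the brass guides. Then take the longer of the two cross rods by its handle and thread it from the box's right-hand end (as the robot sees it) through both brass bushings, over the lid, until its tip stands out about 15 mm beyond the far bushing. Finish still gripping the handle, holding the rod there without forcing it against the bushings; leave everything else where it is.

Things in the scene. Friction and masses are not known exactly. Their poses are not given: they have to be found in the camera images.
- gift_box: Divided pale-wood gift box, open at the top, fixed on a 90 x 150 x 10 mm board. Origin: centre of the board's underside. y runs along the box and both bushing holes, the way the rod is threaded (to the robot's left, within 0.3 rad); x away from the robot. Box 46 mm wide (x), 92 long (y), rim 56 mm up. At each end a post 28 mm wide (x), 48.5 to 61.5 mm from the centre (y), top 92 mm up.
- lid_seat (a point): Centre of the lid's place, lid flat on the box's rim, 59 mm above the table; axes as the gift box. Four thin brass guides at the long sides, tops 62 mm up, inner faces 33 mm from the middle (x), 33 to 41 mm from it along y: the lid has 3 mm to spare on each side, 3.5 mm at each end post.
- near_bushing (a point): Centre of the mouth of the right-hand bushing on its outer (right, -y) face, where the rod enters, 76 mm above the table. Level through hole 12 mm in diameter, 13 mm long, mouth chamfered 3 mm; axes as the gift box, hole along y.
- far_bushing (a point): Centre of the left-hand bushing's hole on its outer (left, +y) face, where the tip comes out, 76 mm above the table; same hole, on the same line, 123 mm from near_bushing.
- lid_center (a point): Centre of the loose lid: dark lacquered slab 60 mm wide (its x), 90 mm long (its y), 6 mm thick, about 60 g, lying flat, centre 39 mm above the table, its y within 0.5 rad of world y. Grip it across its width by the two long edges; fingers may not touch its upper and lower faces. Same either way round.
- lid_stand: Fixed padded block 36 mm wide (x), 70 mm long (y), 36 mm high on which the lid starts; the lid overhangs it by 12 mm on each long side. Origin: centre of the underside.
- rod_grip (a point): Centre of the handle of the long loose cross rod (about 120 g). Handle: aluminium block 16 mm wide (x), 40 long (y), 18 high (z), flat-sided; y is the rod's axis, towards the tip. From the handle's front a steel shaft of 8 mm diameter runs 160 mm, the last 10 mm tapering to 3 mm; tip 180 mm from the handle's centre. Starts level, axis 34 mm above the table, tip roughly to the robot's left.
- rod_tip (a point): The tip of the long rod, on its axis.
- rod_rest: Fixed rest of the long rod; origin on the table under the handle, y along the rod. A block 10 mm wide, 30 long, 25 mm high under the handle, and 80 mm ahead an open-topped notch 10 mm wide for the shaft (block 26 mm wide, cheeks 40 mm high): lift the rod straight up.
- short_rod_grip (a point): Centre of the handle of a second, shorter cross rod (shaft 80 mm, otherwise the same, on an equal rest); not to be used or moved. Which rod lies nearer to the robot changes.
- brush_at (a point): Bystander: small brush lying on the table between robot and gift box, 150 mm long. Leave it alone.
- teacup_at (a point): Bystander: ceramic cup 64 mm wide, 55 mm high. Leave it alone.
- saucer_at (a point): Bystander: flat white dish 52 mm wide, 12 mm high, between the two rods. Leave it alone.
- jar_at (a point): Bystander: glass jar 60 mm wide, 85 mm high. Leave it alone.
- weight_at (a point): Bystander: brass weight with a knob, 52 mm wide, 58 mm high. Leave it alone.
Mind the look-alikes: they are no part of the job. What is meant by the gift_box is not purple, and is the larger of those in its own colour.

How it is judged:
By the outcome, as a careful person would: the job done as asked, in the order asked, and still so for the second after the job is handed in, while the arm keeps its last pose, push and grip.
It also fails if it takes over 67 s, if anything falls off the work surface, if the arm or the gripper's body presses on something with over 40 N, if the wrist force passes 120 N, or if a joint passes its speed limit or range.

ROBOT

A 7-joint arm with a two-finger parallel gripper is mounted at the origin on the work surface. World frame = base frame: x ahead of the robot, y to its left, z up, the work surface at z = 0. Lengths are in m, angles in rad, forces in N, time in s.
With the tool pointing down it reaches from about 0.4 to 0.85 m from the base axis. Payload 10.4 kg.
Tool frame: the origin (TCP) lies at the very end of the fingers, on their centre line; the grasp point (between the pads) lies 19 mm behind it (r.pinch_z is the distance from the TCP to the grasp point, in m); z points along the fingers, y is the line along which they close (so a half turn about z gives the same grasp; the last joint's range is limited). The gripper opens to 87 mm and grips with 3 to 60 N. Pads are 19 mm wide; open, the fingers measure 117 mm over their backs; the gripper's body (75 mm by 190 mm) begins 51 mm behind the grasp point.
Start: joints at [-1.24, 0.332, -0.065, 1.46, 0.022, 1.35, -0.088], TCP at [0.217, 0.586, 0.223] pointing down, gripper open.
Joint ranges: [-2.6, 2.6], [-0.5, 2.12], [-1.47, 1.34], [0.16, 2.42], [-1.27, 4.41], [0.06, 2.06], [-2.6, 2.6]. Speed limits (rad/s): [2.22, 2.22, 2.79, 2.79, 3.14, 3.14, 3.14].

INTERFACE

Orientations are given as a unit quaternion [x, y, z, w].
In Python, from bench import sensors, vision, r gives the robot as it stands.
- The arm moves only by the shell command python3 -m crank 'ROWS' [OPENING] [FORCE]. ROWS is JSON, a list of rows, each a list of 2 entries, a list of its own where there are three numbers: the shift along the tool's x, y, z normalised to -1 to 1, where 1 is 3 cm, then the turn about the tool's z normalised to -1 to 1, where 1 is 8 degrees. A call has 1 to 12 rows; each row shifts and turns the commanded pose from where the row before left it, along the tool's axes as they then stand; what a row does not reach is not made up. A row lasts 1/8 s, in which the tool goes at most 62.5 mm and 10.7 degrees, less where a joint would pass 70% of its speed; a pose out of reach is approached as far as the arm can. A call with a number of a shift or a turn outside -1 to 1 is refused whole. A call with a gripper value outside its range is refused whole. OPENING is the opening, from 0 (shut) to 1 (fully open), set as the call begins (- or left out, the last holds). The fingers move at their own pace and stop on an object; FORCE is the grip in N (left out, the last holds). Time passes only in rows, so rows that do not move let the fingers close. It gives the time, the measured TCP pose, the force, the opening and the grip force at its end, in the units of the state.
- sensors.read_state(): the state, without advancing time (a new reading comes with each control period).
- vision.camera(name): name is "scene" or "side" or "wrist"; returns the picture (400x640x3 uint8, red, green, blue); there is no depth.
- vision.camera_model(name): a dict with "vertical_fov" (degrees; the focal length in pixels is half the picture's height over the tangent of half this angle, whatever the lens; pixels are square), "cx", "cy" (the principal point, pixels), "camera_from_world" (4x4, takes a point from world to camera coordinates); the wrist camera has in their place "hand_eye" (4x4, takes a point from camera to tool coordinates, whose origin is the TCP and whose axes are the flange's). Camera axes: x right, y down, z forward; pixel columns grow to the right and rows downward; lengths in m; the calibration is good to about 2 mm. A picture is of the moment at which its call begins: read the wrist's pose just before it. camera_model takes no time and is no camera call.
- r.close_job(): hands the job in; it is judged then, once.
The state is a dict: "time": time; "joint_positions": joint angles; "joint_vel": joint speeds; "joint_torque": joint torques, N m; "ee_pos": TCP position; "eef_rot": TCP orientation; "ft_force": force on the tool from outside, world axes, zero at the start; "torque": the same for the moment, N m; "width": finger opening in m; "grip_force": force on a finger pad.
Only numpy, scipy, OpenCV 4.12 (cv2) and the standard library are available. Lean on these libraries where they do the work, as an engineer would, in place of code of your own. Each camera call takes 0.05 s, during which the arm holds its last target. There are 200 camera calls.

## Working session

There is one attempt and no reset: what is moved stays moved. The work goes in short steps, Python scripts to look and compute and a shell command to move; the robot and the scene stay as the last step left them, time stands still between calls to the robot, and variables do not carry over. Pictures are saved under pics/ and viewed, at most 10 in all, crops included, and the job is handed in when it is done.

```bash
mkdir -p pics; ls; python3 - <<'E'
from bench import sensors, vision, r
import cv2,numpy as np
s=sensors.read_state();print({k:np.round(v,3).tolist() for k,v in s.items()})
for n in("scene","side"):
    im=vision.camera(n);cv2.imwrite(f"pics/{n}0.png",im[:,:,::-1]);m=vision.camera_model(n);print(n,m)
print(vision.camera_model("wrist"))
E
```

```text
pics
{'time': 0.0, 'joint_positions': [-1.24, 0.333, -0.065, 1.461, 0.022, 1.35, -0.088], 'joint_vel': [-0.0, -0.0, 0.002, 0.003, -0.0, -0.001, 0.0], 'joint_torque': [-0.002, -62.324, 0.024, -38.991, -0.061, 0.039, 0.0], 'ee_pos': [0.216, 0.586, 0.222], 'eef_rot': [0.176, 0.984, -0.001, -0.0], 'ft_force': [0.629, -0.18, -0.504], 'torque': [0.012, 0.042, -0.036], 'grip_force': 0.0, 'width': 0.087}
scene {'vertical_fov': 55.22291557222685, 'cx': 323.8190537917469, 'cy': 209.06497020594958, 'camera_from_world': array([[ 0.15365558,  0.98809994,  0.00696188, -0.12535937],
       [ 0.63147214, -0.09277378, -0.76982852, -0.25987143],
       [-0.76002164,  0.12268468, -0.6382128 ,  1.53508607],
       [ 0.        ,  0.        ,  0.        ,  1.        ]])}
side {'vertical_fov': 52.215994498235574, 'cx': 319.0367451841378, 'cy': 198.48039797893708, 'camera_from_world': array([[ 0.97576531, -0.21861612, -0.00943611, -0.46475007],
       [-0.1226983 , -0.51092422, -0.85082405,  0.13790789],
       [ 0.18118272,  0.83136239, -0.52536596,  0.81421996],
       [ 0.        ,  0.        ,  0.        ,  1.        ]])}
{'vertical_fov': 68.7199020058593, 'cx': 322.39428821917875, 'cy': 204.74302267504294, 'hand_eye': array([[ 8.72528774e-05, -9.70947193e-01, -2.39293839e-01,
         6.49131559e-02],
       [ 9.99999301e-01,  3.66815027e-04, -1.12374479e-03,
        -4.73564515e-05],
       [ 1.17887342e-03, -2.39293574e-01,  9.70946546e-01,
        -1.63368908e-01],
       [ 0.00000000e+00,  0.00000000e+00,  0.00000000e+00,
         1.00000000e+00]])}
```

View pics/scene0.png

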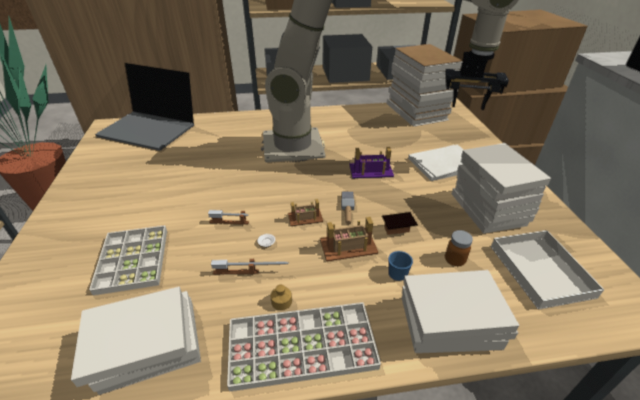

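View pics/side0.png

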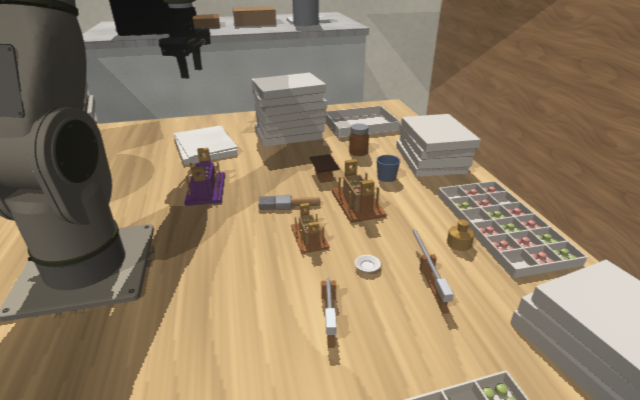

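The scene view shows three boxes: purple (372,165), a small brown one (305,212) and a larger brown one (348,240). The larger brown one fits the description: not purple, and the larger of its colour. The lid is at (398,222), the long rod runs (215,266)→(287,263), and the short rod is at (228,215). I'll confirm in an enlarged crop.

```bash
python3 - <<'E'
import cv2,numpy as np
a=cv2.imread("pics/scene0.png")[195:285,200:425];b=cv2.imread("pics/side0.png")[145:310,290:470]
a=cv2.resize(a,None,fx=3.5,fy=3.5,interpolation=cv2.INTER_CUBIC);cv2.imwrite("pics/c1.png",a)
b=cv2.resize(b,None,fx=3.6,fy=3.6,interpolation=cv2.INTER_CUBIC);cv2.imwrite("pics/c2.png",b);print(a.shape,b.shape)
E
```

```text
(315, 788, 3) (594, 648, 3)
```

View pics/c1.png

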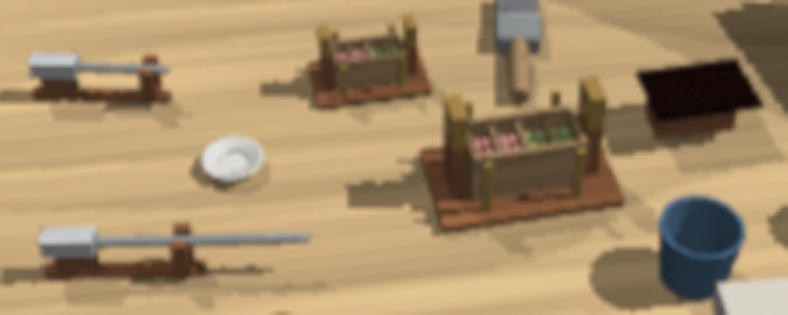

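View pics/c2.png

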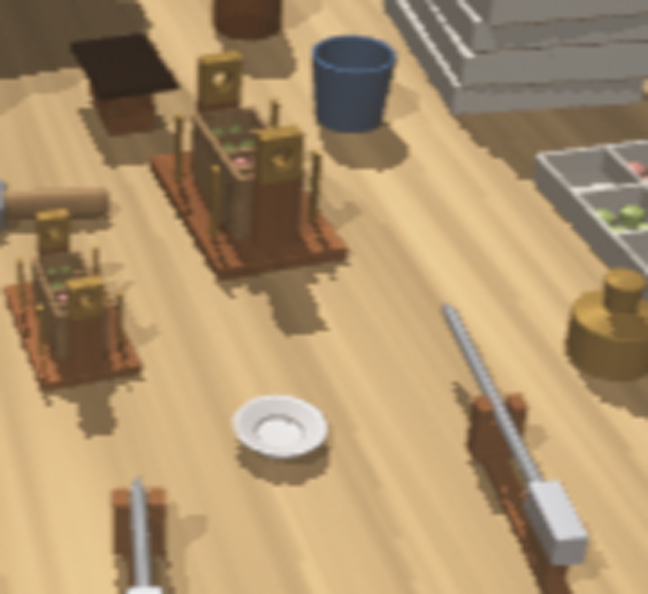

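The crops confirm it. In c1, the larger brown box has board corners (420,153), (623,200) and (440,228); the lid corners are (640,72), (742,60), (762,103) and (657,120); the long rod's tip is at (310,238). In c2 the box's board corners are (150,157), (218,275) and (347,252), and the rod tip is at (447,307).

```bash
cat > h.py <<'E'
import numpy as np,cv2
from scipy.spatial.transform import Rotation as R
from bench import sensors, vision, r
def plane(n,uv,z,st=None):
    m=vision.camera_model(n);f=200/np.tan(np.radians(m["vertical_fov"]/2))
    d=np.array([(uv[0]-m["cx"])/f,(uv[1]-m["cy"])/f,1])
    if n=="wrist":
        T=np.eye(4);T[:3,:3]=R.from_quat(st["eef_rot"]).as_matrix();T[:3,3]=st["ee_pos"];W=T@m["hand_eye"]
    else: W=np.linalg.inv(m["camera_from_world"])
    c=W[:3,3];d=W[:3,:3]@d;return c+d*(z-c[2])/d[2]
def proj(p,st):
    m=vision.camera_model("wrist");f=200/np.tan(np.radians(m["vertical_fov"]/2))
    T=np.eye(4);T[:3,:3]=R.from_quat(st["eef_rot"]).as_matrix();T[:3,3]=st["ee_pos"]
    q=np.linalg.inv(T@m["hand_eye"])@np.r_[p,1];return [m["cx"]+f*q[0]/q[2],m["cy"]+f*q[1]/q[2]]
def rows(target,yaw=None):
    "shift in tool axes, units of 3cm; yaw = world angle wanted of tool y axis (mod pi); turn units"
    s=sensors.read_state();M=R.from_quat(s["eef_rot"]).as_matrix()
    d=M.T@(np.array(target)-s["ee_pos"])/.03
    print("tool shift units",d.round(2),end=" ")
    a=np.arctan2(M[1,1],M[0,1])
    if yaw is not None:
        t=(yaw-a+np.pi/2)%np.pi-np.pi/2; print("turn units",round(-np.degrees(t)/8,2),end=" ")
    print("toolx",M[:,0].round(3),"tooly",M[:,1].round(3),"z",M[:,2].round(3),"q7",s["joint_positions"][6].round(2),"pos",np.round(s["ee_pos"],4),"t",s["time"])
E
python3 - <<'E'
from h import *
c1=lambda u,v:((u+.5)/3.5-.5+200,(v+.5)/3.5-.5+195)
c2=lambda u,v:((u+.5)/3.6-.5+290,(v+.5)/3.6-.5+145)
P=lambda n,pts,z:np.array([plane(n,(c1 if n=="scene" else c2)(*p),z) for p in pts])
for n,l,b,t,h in(("scene",[(640,72),(742,60),(762,103),(657,120)],[(420,153),(623,200),(440,228)],(310,238),[(68,237)]),
 ("side",[(70,42),(138,34),(178,87),(100,97)],[(150,157),(218,275),(347,252)],(447,307),[(556,515)])):
    L=P(n,l,.042);print(n,"lid",L.mean(0).round(3),np.round(L[:,:2],3).tolist())
    print(" board",P(n,b,.01)[:,:2].round(3).tolist()," tip",P(n,[t],.034)[0].round(3)," handle",P(n,h,.043)[0].round(3))
rows([.5,.1,.2],0)
E
```

```text
scene lid [0.552 0.266 0.042] [[0.524, 0.222], [0.522, 0.313], [0.577, 0.311], [0.585, 0.219]]
 board [[0.562, 0.027], [0.639, 0.179], [0.647, 0.03]]  tip [ 0.664 -0.071  0.034]  handle [ 0.645 -0.247  0.043]
side lid [0.547 0.26  0.042] [[0.517, 0.307], [0.572, 0.308], [0.579, 0.214], [0.52, 0.212]]
 board [[0.548, 0.173], [0.553, 0.02], [0.641, 0.026]]  tip [ 0.663 -0.075  0.034]  handle [ 0.639 -0.253  0.043]
tool shift units [-14.48 -11.92   0.74] turn units 8.72 toolx [-0.938  0.346 -0.   ] tooly [ 0.346  0.938 -0.001] z [-0.    -0.001 -1.   ] q7 -0.09 pos [0.2164 0.586  0.2219] t 0.1
```

The measurements agree: lid ≈(0.549,0.263), box ≈(0.597,0.101), rod handle ≈(0.642,-0.250), rod tip ≈(0.664,-0.073). First move is towards the lid.

```bash
python3 -m crank '[[[0,0,-0.2],1],[[0,0,-0.2],1],[[0,0,-0.2],1],[[0,0,-0.2],1],[[0,0,-0.2],1],[[0,0,-0.2],1],[[0,0,0],1],[[0,0,0],1],[[0,0,0],0.36]]' 1 15; python3 -m crank '[[[-1,1,0],0],[[-1,1,0],0],[[-1,1,0],0],[[-1,1,0],0],[[-1,1,0],0],[[-1,1,0],0],[[-1,1,0],0],[[-1,1,0],0],[[-1,1,0.5],0],[[-1,1,1],0],[[-0.3,0.6,1],0],[[0,0,0],0]]'
python3 - <<'E'
from h import *
rows([.549,.263,.06],.05)
st=sensors.read_state();im=vision.camera("wrist");cv2.imwrite("pics/w1.png",im[:,:,::-1])
print(np.round(proj([.549,.263,.042],st)))
E
```

```text
time: 1.23
ee_pos: [0.2164, 0.5861, 0.2581]
eef_rot: [0.69, 0.723, -0.0, 0.0]
ft_force: [-0.4, 0.2, 0.1]
width: 0.0871
grip_force: 0.0
time: 2.72
ee_pos: [0.5492, 0.2914, 0.1807]
eef_rot: [0.69, 0.724, -0.003, -0.0]
ft_force: [0.6, 0.4, 0.6]
width: 0.0866
grip_force: 0.0
tool shift units [-0.93 -0.03  4.03] turn units -0.02 toolx [-0.047  0.999 -0.003] tooly [ 0.999  0.047 -0.004] z [-0.004 -0.003 -1.   ] q7 -0.43 pos [0.5492 0.2914 0.1807] t 2.725
[322. 221.]
```

View pics/w1.png

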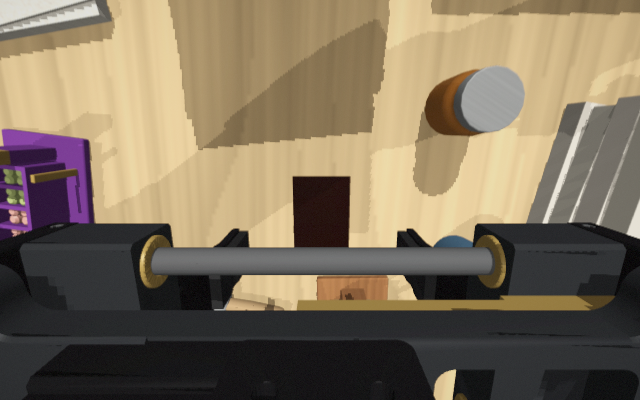

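The wrist view shows the dark lid with its far corners at (293,177) and (350,177). Its long edges run almost vertically down to (294,247) and (349,247).

```bash
python3 - <<'E'
from h import *
st=sensors.read_state();im=cv2.imread("pics/w1.png").astype(int).sum(2)
for v in (185,205,225,240):
    g=np.where(im[v,270:375]<150)[0]+270;print(v,g.min(),g.max()+1,[plane("wrist",(x-.5,v),.042,st)[:2].round(4).tolist() for x in(g.min(),g.max()+1)])
c=[ (np.where(im[150:220,x]<150)[0]+150).min() for x in(300,343)]
print([plane("wrist",(x,v-.5),.042,st)[:2].round(4).tolist() for x,v in zip((300,343),c)])
E
```

```text
185 293 349 [[0.5165, 0.3024], [0.5754, 0.3053]]
205 294 349 [[0.5181, 0.2807], [0.577, 0.2837]]
225 294 349 [[0.5187, 0.2583], [0.5786, 0.2613]]
240 295 348 [[0.5202, 0.2409], [0.5787, 0.2439]]
[[0.5242, 0.3118], [0.5691, 0.314]]
```

```bash
python3 -m crank '[[[-0.43,-0.04,1],0],[[-0.43,-0.04,1],-0.06],[[0,0,1],0],[[0,0,1],0],[[0,0,0.9],0],[[0,0,0.46],0],[[0,0,0],0]]' 1; python3 -m crank '[[[0,0,0],0],[[0,0,0],0],[[0,0,0],0],[[0,0,0],0],[[0,0,0],0],[[0,0,0],0]]' 0 12
python3 - <<'E'
from h import *
rows([.597,.101,.2],.04)
E
```

```text
time: 3.65
ee_pos: [0.548, 0.2684, 0.023]
eef_rot: [0.686, 0.728, -0.0, -0.0]
ft_force: [-0.3, -0.4, -0.3]
width: 0.0871
grip_force: 0.0
time: 4.4
ee_pos: [0.5486, 0.2677, 0.0232]
eef_rot: [0.686, 0.727, 0.0, -0.0]
ft_force: [-2.0, -0.1, 5.5]
width: 0.0601
grip_force: 12.0
tool shift units [-5.64  1.29 -5.9 ] turn units 0.13 toolx [-0.058  0.998  0.   ] tooly [0.998 0.058 0.   ] z [ 0.  0. -1.] q7 -0.34 pos [0.5486 0.2677 0.0232] t 4.4
```

```bash
python3 -m crank '[[[0,0,-0.4],0],[[0,0,-0.8],0],[[0,0,-1],0],[[0,0,-1],0],[[-0.3,0,-1],0],[[-0.7,0.2,-1],0.13],[[-1,0.2,-0.7],0],[[-1,0.2,0],0],[[-1,0.2,0],0],[[-1,0.2,0],0],[[-1,0.05,0],0]]'; python3 -m crank '[[[-1,0,0],0],[[-1,0,0],0],[[-0.8,0,0],0],[[-0.6,0,0],0],[[-0.3,0,0],0],[[0,0,0],0],[[0,0,0],0]]'
python3 - <<'E'
from h import *
rows([.597,.101,.1],.04)
st=sensors.read_state();im=vision.camera("wrist");cv2.imwrite("pics/w2.png",im[:,:,::-1])
print(np.round(proj([.597,.101,.056],st)),np.round(st["ft_force"],1))
E
```

```text
time: 5.78
ee_pos: [0.5877, 0.088, 0.2002]
eef_rot: [0.693, 0.721, 0.0, 0.0]
ft_force: [-1.0, -1.5, -0.6]
width: 0.0597
grip_force: 12.0
time: 6.65
ee_pos: [0.5921, -0.0205, 0.1996]
eef_rot: [0.692, 0.722, 0.0, -0.0]
ft_force: [-1.0, -0.4, -1.3]
width: 0.0596
grip_force: 12.0
tool shift units [4.04 0.33 3.32] turn units 0.01 toolx [-0.041  0.999  0.001] tooly [ 0.999  0.041 -0.   ] z [-0.     0.001 -1.   ] q7 0.11 pos [ 0.5921 -0.0205  0.1996] t 6.65
[333.  73.] [-1.  -0.4 -1.3]
```

View pics/w2.png

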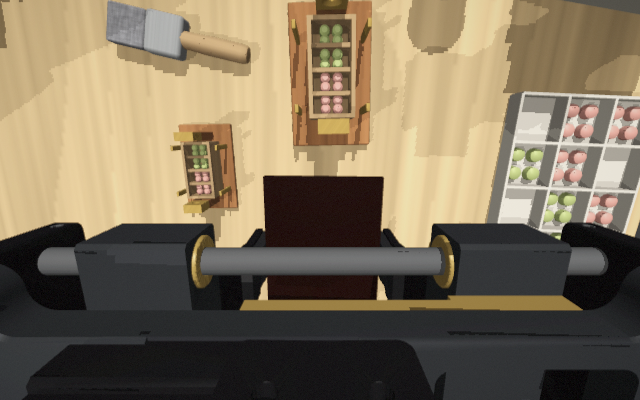

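The wrist view shows the lid held squarely, top edge at row 177, columns 264–383. The box is ahead: board corners (293,145) and (369,145), near post top around (333,127), far post top around (332,3). I'll enlarge that.

```bash
python3 - <<'E'
import cv2
a=cv2.imread("pics/w2.png")[0:150,280:385];cv2.imwrite("pics/c3.png",cv2.resize(a,None,fx=4,fy=4,interpolation=cv2.INTER_NEAREST))
E
```

```text
(no output)
```

View pics/c3.png

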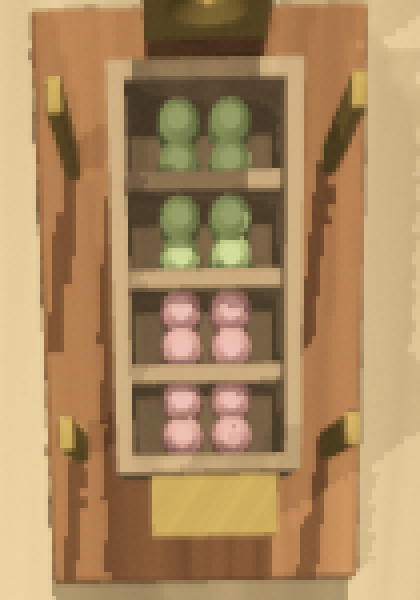

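Crop c3 gives the box's rim corners (108,57), (303,57), (299,472), (118,475); the near post top (151,475)–(277,537); guide tops' inner edges at u = 62/352 and 73/347; and board corners (32,10), (367,5), (55,580), (357,578).

```bash
python3 - <<'E'
from h import *
st=sensors.read_state()
P=lambda pts,z:np.array([plane("wrist",(280+u/4-.5,v/4-.5),z,st)[:2] for u,v in pts])
def show(n,Q): print(n,Q.round(4).tolist(),"mean",Q.mean(0).round(4))
rim=P([(108,57),(303,57),(299,472),(118,475)],.056);show("rim",rim)
a=(rim[0]+rim[1]-rim[2]-rim[3])/2;print("yaw",np.arctan2(-a[0],a[1]),"len",np.hypot(*a))
b=P([(32,10),(367,5),(357,578),(55,580)],.01);show("board",b);a=(b[0]+b[1]-b[2]-b[3])/2;print("yaw",np.arctan2(-a[0],a[1]),np.hypot(*a), np.hypot(*(b[1]-b[0])))
g=P([(62,95),(352,90),(347,430),(73,435)],.062);show("guides",g)
show("post",P([(151,476),(275,474),(277,536),(152,538)],.092))
h=P([((264-280)*4,177*4),((383-280)*4,177*4)],st["ee_pos"][2]+.022);show("held far edge",h)
E
```

```text
rim [[0.57, 0.1507], [0.6153, 0.1526], [0.6206, 0.0601], [0.5751, 0.0575]] mean [0.5953 0.1052]
yaw 0.056531583332228436 len 0.09302231583508767
board [[0.5466, 0.1769], [0.6353, 0.1817], [0.6445, 0.0332], [0.5553, 0.0289]] mean [0.5954 0.1052]
yaw 0.06026354898366179 0.1485491588155699 0.08883494926969124
guides [[0.56, 0.1405], [0.6265, 0.1442], [0.6311, 0.0701], [0.5641, 0.0662]] mean [0.5954 0.1052]
post [[0.5842, 0.056], [0.6117, 0.0576], [0.613, 0.0442], [0.5849, 0.0426]] mean [0.5984 0.0501]
held far edge [[0.5616, 0.0222], [0.6194, 0.0247]] mean [0.5905 0.0235]
```

Rim, board, guides and post all agree: box centre (0.5954,0.1052), yaw 0.058. Against the lid as held, the TCP target is (0.5952,0.1062).

```bash
python3 -m crank '[[[0.6,0,0],0],[[1,0.1,0],0],[[1,0.1,0],-0.12],[[0.9,0.08,0],0],[[0.5,0,0.3],0],[[0.2,0,0.9],0],[[0,0,1],0],[[0,0,0.9],0],[[0,0,0.5],0],[[0,0,0],0],[[0,0,0],0],[[0,0,0],0]]'; python3 - <<'E'
from h import *
rows([.5952,.1062,.0435],.058)
E
```

```text
time: 8.2
ee_pos: [0.5952, 0.1046, 0.0928]
eef_rot: [0.687, 0.727, 0.001, 0.0]
ft_force: [-0.6, -0.2, -1.0]
width: 0.0596
grip_force: 12.0
tool shift units [ 0.05 -0.    1.64] turn units -0.01 toolx [-0.057  0.998  0.001] tooly [0.998 0.057 0.002] z [ 0.002  0.001 -1.   ] q7 -0.06 pos [0.5952 0.1046 0.0928] t 8.2
```

```bash
python3 -m crank '[[[0.05,0,0.4],0],[[0,0,0.5],0],[[0,0,0.3],0],[[0,0,0.2],0],[[0,0,0.06],0],[[0,0,0],0],[[0,0,0],0]]'; python3 - <<'E'
from h import *
rows([.5952,.1062,.0435],.058)
ims=[vision.camera("scene")[195:275,300:425],vision.camera("side")[145:225,320:445]]
cv2.imwrite("pics/c4.png",cv2.resize(np.vstack(ims)[:,:,::-1],None,fx=3.7,fy=3.7,interpolation=cv2.INTER_CUBIC))
E
```

```text
time: 9.07
ee_pos: [0.5948, 0.106, 0.0483]
eef_rot: [0.687, 0.727, 0.0, 0.0]
ft_force: [-0.3, -0.1, -0.5]
width: 0.0599
grip_force: 12.0
tool shift units [0.   0.01 0.16] turn units -0.01 toolx [-0.057  0.998  0.   ] tooly [0.998 0.057 0.001] z [ 0.001  0.    -1.   ] q7 -0.04 pos [0.5948 0.106  0.0483] t 9.075
```

View pics/c4.png

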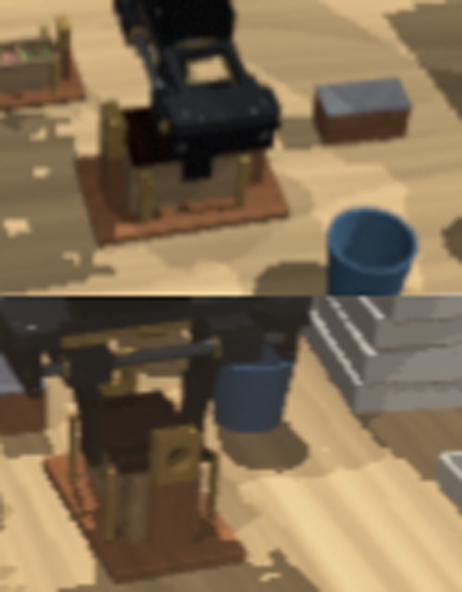

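The lid sits between the posts, just above the rim and inside the guides. I'll lower it gently in small steps.

```bash
python3 -m crank '[[[0,0,0.05],0],[[0,0,0.05],0],[[0,0,0.04],0],[[0,0,0.02],0],[[0,0,0],0]]'
```

```text
time: 9.8
ee_pos: [0.5945, 0.106, 0.0432]
eef_rot: [0.687, 0.727, 0.0, -0.0]
ft_force: [-0.6, -0.5, 0.9]
width: 0.0599
grip_force: 12.0
```

```bash
python3 -m crank '[[[0,0,0.03],0],[[0,0,0.02],0],[[0,0,0],0]]'
```

```text
time: 10.18
ee_pos: [0.5945, 0.106, 0.0429]
eef_rot: [0.687, 0.727, 0.0, -0.0]
ft_force: [-7.6, -0.9, 14.2]
width: 0.0599
grip_force: 12.0
```

```bash
python3 -m crank '[[[0,0,-0.04],0],[[0,0,0],0]]'; python3 -m crank '[[[0,0,0],0],[[0,0,0],0],[[0,0,0],0],[[0,0,0],0]]' 0.92; python3 -m crank '[[[0,0,-0.2],0],[[0,0,-0.5],0],[[0,0,-1],0],[[0,0,-1],0],[[0,0,-1],0],[[0,0,-1],0],[[0,0,-0.5],0],[[0,0,0],0]]'
python3 - <<'E'
from h import *
rows([.642,-.25,.15],-.124)
st=sensors.read_state();im=vision.camera("scene");cv2.imwrite("pics/s2.png",im[:,:,::-1])
E
```

```text
time: 10.42
ee_pos: [0.5947, 0.106, 0.0431]
eef_rot: [0.687, 0.727, 0.0, 0.0]
ft_force: [-1.1, -0.0, 4.0]
width: 0.0597
grip_force: 12.0
time: 10.92
ee_pos: [0.5945, 0.106, 0.0427]
eef_rot: [0.687, 0.727, -0.0, -0.0]
ft_force: [0.6, 0.5, -0.3]
width: 0.0796
grip_force: 0.0
time: 11.92
ee_pos: [0.595, 0.106, 0.1999]
eef_rot: [0.687, 0.727, 0.001, 0.0]
ft_force: [0.5, 0.7, -0.0]
width: 0.0798
grip_force: 0.0
tool shift units [-11.94   0.89   1.66] turn units 1.29 toolx [-0.057  0.998  0.001] tooly [0.998 0.057 0.002] z [ 0.002  0.001 -1.   ] q7 -0.09 pos [0.595  0.106  0.1999] t 11.925
```

```bash
python3 -m crank '[[[-0.6,0.1,0],0],[[-1,0.1,0],0],[[-1,0.1,0],0],[[-1,0.1,0],0],[[-1,0.1,0],0],[[-1,0.1,0],0],[[-1,0.1,0],0],[[-1,0.1,0],0],[[-1,0.1,0],0],[[-1,0.04,0],0],[[-1,0,0],0],[[-1,0,0],0]]'; python3 -m crank '[[[-0.8,0,0],0],[[-0.37,0,0],0.29],[[0,0,0],1],[[0,0,0],0],[[0,0,0],0]]'
python3 - <<'E'
from h import *
rows([.642,-.25,.015],-.124)
st=sensors.read_state();im=vision.camera("wrist")[:,:,::-1];cv2.imwrite("pics/w3.png",im)
s2=cv2.imread("pics/s2.png")[195:275,300:425]
im=im.copy();im[320:400,515:640]=s2
cv2.imwrite("pics/w3v.png",im)
print(np.round(proj([.642,-.25,.043],st)),np.round(proj([.664,-.073,.034],st)))
E
```

```text
time: 13.48
ee_pos: [0.6413, -0.2425, 0.1975]
eef_rot: [0.687, 0.726, -0.001, -0.001]
ft_force: [0.4, 0.2, -1.0]
width: 0.0802
grip_force: 0.0
time: 14.1
ee_pos: [0.6444, -0.2745, 0.1985]
eef_rot: [0.748, 0.663, -0.0, -0.0]
ft_force: [0.3, 0.1, -0.6]
width: 0.0798
grip_force: 0.0
tool shift units [ 0.8  -0.17  6.12] turn units 0.03 toolx [0.12  0.993 0.   ] tooly [ 0.993 -0.12  -0.   ] z [-0.  0. -1.] q7 0.41 pos [ 0.6444 -0.2745  0.1985] t 14.1
[318. 171.] [318. -13.]
```

View pics/w3v.png

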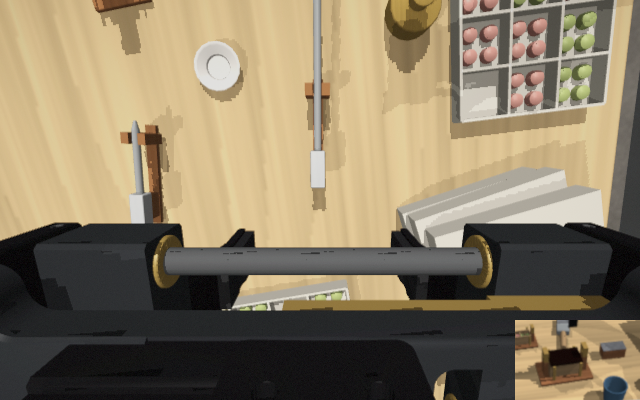

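The wrist view shows the long rod's handle, top face (311,151)–(325,188), with its shaft running straight up the picture at column 317. The inset shows the lid lying flat on the box. A paper stack at (400–600,170–240) is close on the right, so I'll check its height and clearance.

```bash
python3 - <<'E'
from h import *
st=sensors.read_state();g=cv2.imread("pics/w3.png").astype(int)
for n,uv,z in(("rear",(318.3,188),.043),("front",(317.3,151),.043),("ctr",(318,169.5),.043),("shaft90",(316.9+.5,60),.037),("shaft0",(317,5),.037)):
    print(n,plane("wrist",uv,z,st).round(4))
for v in(160,170,180): print(v,np.where(g[v,300:340].sum(1)>560)[0][[0,-1]]+300)
for v in(10,40,70): print(v,g[v,308:326].sum(1).tolist())
for z in(0,.03,.06,.09,.12):
    print(z,"scene",plane("scene",(183,291),z)[:2].round(3),plane("scene",(198,345),z)[:2].round(3),"side",plane("side",(600,265),z)[:2].round(3),plane("side",(513,312),z)[:2].round(3),"wrist",plane("wrist",(398,210),z,st)[:2].round(3),plane("wrist",(565,167),z,st)[:2].round(3))
E
```

```text
rear [ 0.6403 -0.269   0.043 ]
front [ 0.6443 -0.2288  0.043 ]
ctr [ 0.6425 -0.2486  0.043 ]
shaft90 [ 0.6556 -0.1384  0.037 ]
shaft0 [ 0.6614 -0.0893  0.037 ]
160 [300 324]
170 [302 324]
180 [303 335]
10 [540, 540, 533, 532, 526, 432, 485, 513, 531, 541, 492, 440, 372, 457, 515, 518, 519, 522]
40 [554, 554, 554, 549, 538, 450, 479, 518, 533, 546, 499, 456, 374, 330, 393, 529, 521, 516]
70 [553, 556, 560, 555, 546, 479, 475, 517, 534, 549, 510, 466, 387, 370, 542, 542, 537, 533]
0 scene [ 0.69  -0.341] [ 0.85 -0.29] side [ 0.995 -0.226] [ 0.754 -0.295] wrist [ 0.736 -0.318] [ 0.944 -0.287]
0.03 scene [ 0.715 -0.332] [ 0.869 -0.282] side [ 0.957 -0.253] [ 0.73  -0.318] wrist [ 0.729 -0.309] [ 0.92  -0.281]
0.06 scene [ 0.741 -0.322] [ 0.888 -0.274] side [ 0.92 -0.28] [ 0.706 -0.341] wrist [ 0.723 -0.3  ] [ 0.896 -0.275]
0.09 scene [ 0.766 -0.312] [ 0.907 -0.266] side [ 0.883 -0.306] [ 0.682 -0.364] wrist [ 0.716 -0.291] [ 0.872 -0.268]
0.12 scene [ 0.792 -0.303] [ 0.927 -0.259] side [ 0.845 -0.333] [ 0.658 -0.387] wrist [ 0.709 -0.282] [ 0.848 -0.262]
```

```bash
python3 -m crank '[[[0.42,-0.08,1],0],[[0.4,-0.08,1],0],[[0,0,1],0],[[0,0,1],0],[[0,0,1],0],[[0,0,0.7],0],[[0,0,0.4],0],[[0,0,0],0],[[0,0,0],0]]' 0.5 50; python3 - <<'E'
from h import *
rows([.6425,-.2495,.015],-.119)
E
```

```text
time: 15.28
ee_pos: [0.6433, -0.2502, 0.017]
eef_rot: [0.749, 0.662, 0.0, 0.001]
ft_force: [0.3, -0.6, -0.2]
width: 0.0435
grip_force: 0.0
tool shift units [ 0.02 -0.03  0.07] turn units -0.03 toolx [ 0.123  0.992 -0.   ] tooly [ 0.992 -0.123  0.002] z [ 0.002 -0.    -1.   ] q7 0.43 pos [ 0.6433 -0.2502  0.017 ] t 15.275
```

```bash
python3 -m crank '[[[0,-0.03,0.05],0],[[0,0,0],0],[[0,0,0],0],[[0,0,0],0],[[0,0,0],0],[[0,0,0],0]]' 0 50;  python3 -m crank '[[[0,0,-0.3],0],[[0,0,-0.6],0],[[0,0,-1],0],[[0,0,-1],0],[[0,0,-0.4],0],[[0,0,0],0]]'; python3 - <<'E'
from h import *
rows([.62,-.15,.06],.058)
st=sensors.read_state();im=vision.camera("wrist")[:,:,::-1];cv2.imwrite("pics/w4.png",im)
print(st["grip_force"],st["width"])
E
```

```text
time: 16.02
ee_pos: [0.6418, -0.2498, 0.0144]
eef_rot: [0.749, 0.662, 0.0, 0.0]
ft_force: [-0.1, 1.1, 1.7]
width: 0.0158
grip_force: 50.0
time: 16.77
ee_pos: [0.6421, -0.2499, 0.1142]
eef_rot: [0.749, 0.662, 0.001, 0.001]
ft_force: [1.0, -1.1, 0.1]
width: 0.0155
grip_force: 50.0
tool shift units [ 3.21 -1.14  1.81] turn units -1.3 toolx [0.123 0.992 0.   ] tooly [ 0.992 -0.123  0.002] z [ 0.002 -0.    -1.   ] q7 0.4 pos [ 0.6421 -0.2499  0.1142] t 16.775
49.99664302915335 0.015544787264621565
```

```bash
python3 -m crank '[[[0,0,0],-0.65],[[0,0,0],-0.65],[[0.5,-0.2,0.2],0],[[0.9,-0.3,0.4],0],[[0.9,-0.3,0.5],0],[[0.56,-0.07,0.5],0],[[0,0,0.3],0],[[0,0,0],0],[[0,0,0],0],[[0,0,0],0]]'; python3 - <<'E'
from h import *
rows([.6111,-.1658,.0564],.058)
st=sensors.read_state();im=vision.camera("wrist")[:,:,::-1];cv2.imwrite("pics/w5.png",im)
u=np.array([-np.sin(.058),np.cos(.058)]);C=np.array([.5954,.1052])
for t,z in((-.0615,.076),(-.055,.092),(-.0915,.076),(-.25,.076)): print(t,z,np.round(proj(np.r_[C+t*u,z],st),1))
cv2.imwrite("pics/w5c.png",cv2.resize(im[0:240,220:440],None,fx=2.5,fy=2.5,interpolation=cv2.INTER_CUBIC))
E
```

```text
time: 18.08
ee_pos: [0.611, -0.1666, 0.0569]
eef_rot: [0.687, 0.727, 0.0, 0.0]
ft_force: [0.1, -0.3, -1.4]
width: 0.0153
grip_force: 50.0
tool shift units [0.03 0.   0.02] turn units -0.01 toolx [-0.057  0.998 -0.   ] tooly [0.998 0.057 0.001] z [ 0.001 -0.    -1.   ] q7 0.46 pos [ 0.611  -0.1666  0.0569] t 18.075
-0.0615 0.076 [ 322.3 -286.9]
-0.055 0.092 [ 322.3 -390.9]
-0.0915 0.076 [ 322.4 -179.2]
-0.25 0.076 [322.6 217.9]
```

View pics/w5c.png

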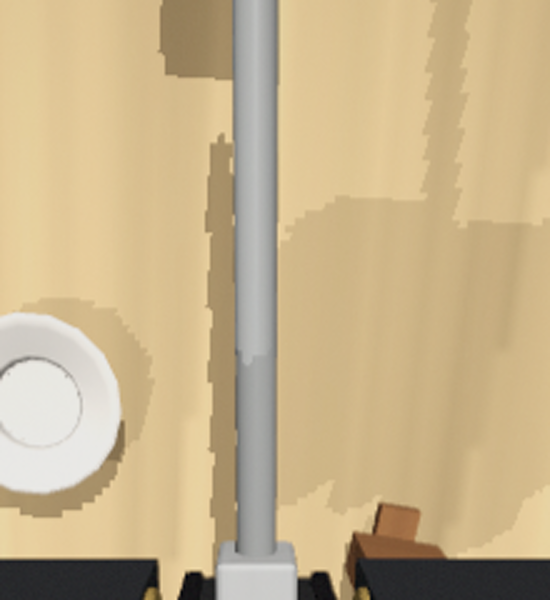

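The crop shows the rod shaft centred at column ≈322.4 (u≈256), exactly where the box axis projects, and clear of the saucer on the left. So it is aligned laterally. Next I insert slowly while watching the force.

```bash
python3 -m crank '[[[0.2,0,0.02],0],[[0.3,0,0],0],[[0.3,0,0],0],[[0.3,0,0],0],[[0.2,0,0],0],[[0.2,0,0],0],[[0.2,0,0],0],[[0,0,0],0]]'; python3 - <<'E'
from h import *
rows([.6014,.0019,.0564],.058)
E
```

```text
time: 19.12
ee_pos: [0.6078, -0.1141, 0.0557]
eef_rot: [0.686, 0.728, 0.0, -0.0]
ft_force: [-0.6, -1.2, -1.0]
width: 0.0154
grip_force: 50.0
tool shift units [ 3.87  0.02 -0.02] turn units 0.01 toolx [-0.059  0.998  0.   ] tooly [0.998 0.059 0.   ] z [ 0.  0. -1.] q7 0.37 pos [ 0.6078 -0.1141  0.0557] t 19.125
```

```bash
python3 -m crank '[[[0.3,0,-0.02],0],[[0.4,0,0],0],[[0.4,0,0],0],[[0.4,0,0],0],[[0.4,0,0],0],[[0.3,0,0],0],[[0.2,0,0],0],[[0,0,0],0]]'; python3 - <<'E'
from h import *
rows([.6014,.0019,.0564],.058)
u=np.array([-np.sin(.058),np.cos(.058)]);C=np.array([.5954,.1052]);s=sensors.read_state()
d=s["ee_pos"][:2]-C;print("along",d@u,"lat",d@[u[1],-u[0]],np.round(s["torque"],2))
E
```

```text
time: 20.12
ee_pos: [0.6036, -0.0424, 0.0563]
eef_rot: [0.686, 0.728, 0.0, -0.0]
ft_force: [0.2, -0.3, -1.2]
width: 0.0153
grip_force: 50.0
tool shift units [ 1.48  0.01 -0.  ] turn units 0.0 toolx [-0.059  0.998  0.   ] tooly [0.998 0.059 0.   ] z [ 0.  0. -1.] q7 0.24 pos [ 0.6036 -0.0424  0.0563] t 20.125
along -0.147839299278811 lat -0.0003854665175614537 [-0.13  0.07 -0.01]
```

```bash
python3 -m crank '[[[0.2,0,0],0],[[0.2,0,0],0],[[0.2,0,0],0],[[0.2,0,0],0],[[0.2,0,0],0],[[0.2,0,0],0],[[0.2,0,0],0],[[0.06,0,0],0],[[0,0,0],0],[[0,0,0],0]]'; python3 - <<'E'
from h import *
rows([.6014,.0019,.0564],.058)
u=np.array([-np.sin(.058),np.cos(.058)]);C=np.array([.5954,.1052]);s=sensors.read_state()
d=s["ee_pos"][:2]-C;print("along",d@u,"lat",d@[u[1],-u[0]],np.round(s["torque"],2))
ims={}
for n in("scene","side"):
    im=vision.camera(n);cv2.imwrite(f"pics/{n}9.png",im[:,:,::-1])
    m=vision.camera_model(n);f=200/np.tan(np.radians(m["vertical_fov"]/2))
    def pj(p):
        q=m["camera_from_world"]@np.r_[p,1];return np.array([m["cx"]+f*q[0]/q[2],m["cy"]+f*q[1]/q[2]])
    a,b=pj(np.r_[C+.0615*u,.076]),pj(np.r_[C+.1015*u,.076]);print(n,"far mouth",a.round(1),"40mm out",b.round(1))
    x0,y0=np.floor(np.minimum(a,b)-9).astype(int);x1,y1=np.ceil(np.maximum(a,b)+9).astype(int)
    print(x0,y0);print(im[y0:y1,x0:x1].mean(2).astype(int))
E
```

```text
time: 21.38
ee_pos: [0.601, 0.0006, 0.0564]
eef_rot: [0.686, 0.727, -0.0, 0.0]
ft_force: [0.8, 0.9, -0.9]
width: 0.0156
grip_force: 50.0
tool shift units [ 0.04  0.01 -0.  ] turn units -0.0 toolx [-0.058  0.998 -0.   ] tooly [0.998 0.058 0.   ] z [ 0. -0. -1.] q7 0.16 pos [6.01e-01 6.00e-04 5.64e-02] t 21.375
along -0.10479242044623016 lat -0.0004441783931819026 [-0.14  0.08 -0.02]
scene far mouth [371.1 223.5] 40mm out [384.9 221.5]
362 212
[[167 160 151 146 145 145 146 145 145 146 146 146 145 145 145 145 144 145
  144 145 144 144 144 143 142 142 142 142 142 142 142 142]
 [169 166 159 149 145 144 143 143 143 143 143 143 142 142 141 141 140 141
  141 141 140 140 141 141 141 141 140 140 141 141 141 140]
 [164 164 162 155 151 144 140 140 140 139 140 141 140 141 140 141 140 140
  140 140 140 141 141 140 141 141 141 141 141 141 141 141]
 [163 163 163 162 160 154 144 140 139 140 140 140 141 141 141 141 141 141
  141 141 141 140 140 141 141 142 142 143 143 144 144 145]
 [164 164 164 161 158 154 145 138 137 140 140 140 141 141 142 142 142 142
  143 144 144 145 145 144 145 146 146 147 147 14
[... 4126 characters left out ...]
53  54  52  54  53  53  53  53  52  53  51  51  51  52  51  51  51
   51  50  44  37  37  34]
 [ 44  51  53  53  53  53  52  53  53  52  52  52  52  51  52  52  52  52
   51  50  45  38  37  37]
 [ 38  46  51  54  55  50  51  53  53  53  53  52  52  52  52  51  52  52
   50  49  46  40  38  38]
 [ 38  39  47  58  62  57  51  52  51  52  52  51  52  51  52  51  51  48
   43  39  38  37  37  37]
 [ 37  38  44  51  54  54  53  51  49  48  46  49  52  52  52  51  51  45
   37  36  36  36  37  37]
 [ 36  39  39  46  51  53  54  62  71  66  53  50  52  51  52  51  49  44
   36  36  35  37  37  36]
 [ 35  36  37  41  45  51  53  54  55  54  52  51  50  47  46  44  41  37
   35  37  37  36  36  36]]
```

Forces are near zero. I'll check the tip protrusion in the scene image by colour, since steel is unsaturated against the wood.

```bash
python3 - <<'E'
import cv2
h=cv2.cvtColor(cv2.imread("pics/scene9.png"),cv2.COLOR_BGR2HSV)
b=cv2.cvtColor(cv2.imread("pics/s2.png"),cv2.COLOR_BGR2HSV)
print(h[217:230,366:386,1]);print(b[217:230,366:386,1])
E
```

```text
[[119 125 130 135 129 108  98  97  97  97  97  97  97  98  97  97  97  97
   95  86]
 [128 139 142 142 136 116 101  98  97  97  98  97  97  98  97  96  97  96
   93  70]
 [126 142 141 142 139 122 105  98  97  97  96  96  97  97  97  97  97  97
   96  73]
 [126 143 141 140 140 129 110  99  98  97  98  96  97  97  99  99  97  97
   98  84]
 [123 141 141 142 141 138 120 101  94  93  94  96  98  98  98  98  97  97
  100  97]
 [112 132 141 142 140 140 122  81  66  66  74  89  97  97  96  96  96  97
  101 113]
 [ 47  76 131 141 141 143 123  53  32  39  61  86  96  96  96  96  97  97
  102 122]
 [  6  40 116 142 143 145 125  64  62  74  87  95  97  96  96  97  97  97
  103 126]
 [ 16  50 115 142 143 143 125  92  93  95  97  97  97  97  96  98  98  97
  104 130]
 [ 70  93 132 145 143 140 125 101  97  97  99  98  96  97  97  98  99  98
  106 132]
 [129 136 143 145 146 143 121 103  98  98  97  98  96  97  96  97  97  99
  108 130]
 [139 146 146 145 142 137 118 102  99  98  98  96  96  96  94  96  98  98
  103 122]
 [149 140 144 143 143 134 109 100  98  97  98  98  98  97  97  98  97  99
  101 
[... 411 characters left out ...]
  97  98
  100  97]
 [129 141 141 143 141 141 125 107 100  97  97  97  97  97  96  96  96  97
  102 112]
 [132 142 141 141 142 141 132 110 100  97  96  98  98  97  96  96  97  97
  103 121]
 [135 141 143 145 145 142 130 104  98  96  96  97  98  96  96  96  97  98
  103 123]
 [137 143 144 141 142 146 125 101  98  97  96  98  96  97  97  98  97  98
  105 129]
 [139 143 144 145 144 143 126 101  97  97  97  97  97  97  97  97  97  98
  104 135]
 [137 145 142 145 143 140 125 104  98  98  97  97  96  96  95  97  97  96
  106 129]
 [141 142 141 145 144 138 117 103  98  96  96  98  96  94  96  96  96  97
  104 126]
 [146 146 146 143 146 135 110  99  97  97  99  98  97  97  97  95  97  97
  102 114]]
```

The tip's taper shows at columns 373–377, row 223; 15 mm out is predicted at about column 376. Forces are negligible and the grip holds at 50 N, so I'm handing in.

```bash
python3 - <<'E'
from bench import r
print(r.close_job())
E
```

```text
the job is handed in; nothing more can be done
None
```

I handed the job in at about 21.5 s: the lid lies flat on the larger brown gift box between the guides, and the long rod is threaded through both bushings, tip about 15 mm out by camera estimate, handle still gripped with almost no side force.

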